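# Spent filters and used test trays to the collection bay

## Task

Clear the day's waste: turn both spent filter cartridges out of their bayonet sockets and put them in the orange tote, together with every used test-strip tray (the ones with coloured dots). Then roll the loaded tote along the track, without lifting it off the rollers, until it is fully home against the buffer of the green collection bay. Leave the blue unused tray and everything else on the bench where it is.

Things in the scene. Friction and masses are not known exactly. Their poses are not given: they have to be found in the camera images.
- track: roller track fixed on the bench, along its own y (left-right), 620 mm long, 12 free steel rollers, tops 45 mm above the bench. Origin: on the bench under its middle. Side rails 58 mm high, outer faces at x = -110 and 110. At +y the green bay: cheeks from y 40 to 310 mm (top 103 mm above bench), inner faces at x = -102 and 102, black buffer face at y = 292. The -y end is open
- bay_home (a point): where the tote's origin is when the tote is fully home against the buffer: on the track's centre line at y = 160 mm of the track, at the height of the roller tops (45 mm). Axes as the track's
- tote: orange open tote on the rollers at the loading end, 190 mm (x) by 260 mm (y) by 60 mm high outside, walls and floor 5 mm, 400 g. Origin: centre of its underside. It rolls along the track's y axis, 3 mm play to the rails on each side; its short end walls (y = -130 and +130 mm) carry a yellow strip
- manifold: grey pipe with two bayonet sockets 150 mm apart along its x axis (the pipe), fixed on the bench at the left. Origin: on the bench midway. A cartridge unlocks anticlockwise seen from above (+ about z) by 60 deg, past a sprung catch half way (0.2 N m), till its bar lies along this x axis; it lifts out between -8 and +6 deg (end stop at +6)
- socket_a (a point): centre of the floor of the near bayonet socket, closer to the robot, 20 mm above the bench. White, 100 mm outer, 60 mm bore, rim 33 mm above this point; two gaps in the rim along the manifold's +x and -x, marked blue, let the lugs through. Lift a cartridge at least 60 mm straight up to pass over the rim with room
- socket_b (a point): centre of the floor of the far bayonet socket, further from the robot, 20 mm above the bench. White, 100 mm outer, 60 mm bore, rim 33 mm above this point; two gaps in the rim along the manifold's +x and -x, marked blue, let the lugs through. Lift a cartridge at least 60 mm straight up to pass over the rim with room
- filter_a: spent filter cartridge upright in socket_a, white with tan band, 160 g. Origin: centre of underside, z up its axis. Barrel 54 mm diameter, z 0-62 mm; two lugs along its +x and -x to 39 mm from the axis (13 wide, z 12-22). Locked at the start: its x axis at about -60 deg to the manifold's x; lugs under the socket's tabs, so it cannot be lifted
- filter_b: spent filter cartridge upright in socket_b, white with tan band, 160 g. Origin: centre of underside, z up its axis. Barrel 54 mm diameter, z 0-62 mm; two lugs along its +x and -x to 39 mm from the axis (13 wide, z 12-22). Locked at the start: its x axis at about -60 deg to the manifold's x; lugs under the socket's tabs, so it cannot be lifted
- filter_a_grip (a point): black bar grip on top of filter_a, this point at its centre, 79 mm above the cartridge's origin; axes as the cartridge's. Bar 60 mm long along x, 16 mm thick along y, 34 mm high (z 62-96 mm of the cartridge); grip across the thickness with the fingertips above the barrel's top (z 62)
- filter_b_grip (a point): black bar grip on top of filter_b, this point at its centre, 79 mm above the cartridge's origin; axes as the cartridge's. Bar 60 mm long along x, 16 mm thick along y, 34 mm high (z 62-96 mm of the cartridge); grip across the thickness with the fingertips above the barrel's top (z 62)
- used_tray0: used test-strip tray, a closed rigid box, 110 mm (x) by 44 mm (y) by 32 mm high, 70 g, pale grey-white with two rows of coloured dots on top; lies flat on the bench. Origin: centre of its underside. May be absent
- used_tray1: used test-strip tray, a closed rigid box, 110 mm (x) by 44 mm (y) by 32 mm high, 70 g, pale grey-white with two rows of coloured dots on top; lies flat on the bench. Origin: centre of its underside. May be absent
- used_tray2: used test-strip tray, a closed rigid box, 110 mm (x) by 44 mm (y) by 32 mm high, 70 g, pale grey-white with two rows of coloured dots on top; lies flat on the bench. Origin: centre of its underside. May be absent
- used_tray3: used test-strip tray, a closed rigid box, 110 mm (x) by 44 mm (y) by 32 mm high, 70 g, pale grey-white with two rows of coloured dots on top; lies flat on the bench. Origin: centre of its underside. May be absent
- fresh_tray: unused test-strip tray, same shape and size as the used ones (110 x 44 x 32 mm) but solid blue with blank white dots; stays on the bench. Origin: centre of its underside
- dishes_black: bystander: stack of black culture dishes, 63 mm across, 42 mm high; origin at the centre of its underside
- dishes_agar: bystander: stack of tan culture dishes, 63 mm across, 42 mm high; origin at the centre of its underside

How it is judged:
On the way, in this order (a step that is already met when the one before it is completed fails the run):
1. both filter cartridges and every used tray are inside the tote, while the tote is still short of the bay's buffer (x of used_tray0 in the frame of tote between -0.092 and 0.092 m and y of used_tray0 in the frame of tote between -0.127 and 0.127 m and z of used_tray0 in the frame of tote between -0.01 and 0.06 m and x of used_tray1 in the frame of tote between -0.092 and 0.092 m and y of used_tray1 in the frame of tote between -0.127 and 0.127 m and z of used_tray1 in the frame of tote between -0.01 and 0.06 m and x of used_tray2 in the frame of tote between -0.092 and 0.092 m and y of used_tray2 in the frame of tote between -0.127 and 0.127 m and z of used_tray2 in the frame of tote between -0.01 and 0.06 m and x of used_tray3 in the frame of tote between -0.092 and 0.092 m and y of used_tray3 in the frame of tote between -0.127 and 0.127 m and z of used_tray3 in the frame of tote between -0.01 and 0.06 m and x of filter_a in the frame of tote between -0.092 and 0.092 m and y of filter_a in the frame of tote between -0.127 and 0.127 m and z of filter_a in the frame of tote between -0.01 and 0.06 m and x of filter_b in the frame of tote between -0.092 and 0.092 m and y of filter_b in the frame of tote between -0.127 and 0.127 m and z of filter_b in the frame of tote between -0.01 and 0.06 m and y of tote in the frame of bay_home below -0.06 m), for 0.2 s.
2. the loaded tote is fully home in the bay (x of used_tray0 in the frame of tote between -0.092 and 0.092 m and y of used_tray0 in the frame of tote between -0.127 and 0.127 m and z of used_tray0 in the frame of tote between -0.01 and 0.06 m and x of used_tray1 in the frame of tote between -0.092 and 0.092 m and y of used_tray1 in the frame of tote between -0.127 and 0.127 m and z of used_tray1 in the frame of tote between -0.01 and 0.06 m and x of used_tray2 in the frame of tote between -0.092 and 0.092 m and y of used_tray2 in the frame of tote between -0.127 and 0.127 m and z of used_tray2 in the frame of tote between -0.01 and 0.06 m and x of used_tray3 in the frame of tote between -0.092 and 0.092 m and y of used_tray3 in the frame of tote between -0.127 and 0.127 m and z of used_tray3 in the frame of tote between -0.01 and 0.06 m and x of filter_a in the frame of tote between -0.092 and 0.092 m and y of filter_a in the frame of tote between -0.127 and 0.127 m and z of filter_a in the frame of tote between -0.01 and 0.06 m and x of filter_b in the frame of tote between -0.092 and 0.092 m and y of filter_b in the frame of tote between -0.127 and 0.127 m and z of filter_b in the frame of tote between -0.01 and 0.06 m and y of tote in the frame of bay_home between -0.01 and 0.006 m and x of tote in the frame of bay_home between -0.015 and 0.015 m and z of tote in the frame of bay_home below 0.008 m and angle between the y axis of tote and the y axis of track, either way round below 0.06 rad), for 0.2 s.
At the end, for the whole second after the job is handed in: Both cartridges and all used trays lie in the tote (their origins within its walls and below its rim, 60 mm), and the tote stands on the rollers within 10 mm of fully home against the buffer, straight, all at rest (all of step 2 and linear speed of each of tote, used_tray0, used_tray1, used_tray2, used_tray3, filter_a, filter_b below 0.02 m/s); the robot touches nothing.
It fails at once if the tote is lifted off the rollers (more than 25 mm) or tipped (z of tote in the frame of track above 0.07 m or angle between tote's own z axis and vertical above 0.35 rad).
It fails at once if the blue unused tray is moved more than 40 mm (distance of fresh_tray from where it was at the start of the episode above 0.04 m).
It fails at once if another bystander (a culture dish stack) is moved more than 40 mm or knocked over (distance of any of dishes_black, dishes_agar from where it was at the start of the episode above 0.04 m or angle between any of fresh_tray, dishes_black, dishes_agar's own z axis and vertical above 0.5 rad).
Of used_tray0, used_tray1, used_tray2, used_tray3 only 2 to 4 are there at a start; the rules pass over those that are not, and their reading is None.
At some moment in a run one of used_tray0, used_tray1, used_tray2, used_tray3 may be knocked a few centimetres aside while the robot is not near it.
It also fails if it takes over 210 s, if anything falls off the work surface, if the arm or the gripper's body presses on something with over 40 N, if the wrist force passes 120 N, or if a joint passes its speed limit or range.

## Robot

A 6-joint arm with a two-finger parallel gripper is mounted at the origin on the work surface. World frame = base frame: x ahead of the robot, y to its left, z up, the work surface at z = 0. Lengths are in m, angles in rad, forces in N, time in s.
With the tool pointing down it reaches from about 0.35 to 0.775 m from the base axis. Payload 7.3 kg.
Tool frame: the origin (TCP) lies at the very end of the fingers, on their centre line; the grasp point (between the pads) lies 19 mm behind it; x points along the fingers, y is the direction in which the jaws open and shut, and the axes are right-handed (so a half turn about x gives the same grasp; the last joint's range is limited). The gripper opens to 92 mm and grips with 3 to 60 N. Pads are 19 mm wide; open, the fingers measure 130 mm over their backs; the gripper's body (75 mm by 190 mm) begins 47 mm behind the grasp point.
Start: joints at [1.115, 0.342, 1.524, -0, 1.275, -0.146], TCP at [0.16, 0.5, 0.194] pointing down, gripper open.
Joint ranges: [-2.53, 2.53], [-0.77, 2.02], [0.04, 2.7], [-1, 4.14], [0.28, 2.66], [-3.11, 3.11]. Speed limits (rad/s): [2.57, 2.57, 3.14, 3.14, 3.14, 3.14].

## Interface

Orientations are given as a unit quaternion [x, y, z, w].
In Python, from rig import r gives the robot as it stands. The module is installed in compiled form; this text tells all that it offers. Calls block until the motion is done:
- r.move_pose(position, orientation): joint-space move of the TCP to a pose.
- r.movel(position, rate=0.15, ori=None, stop_force=None): straight line of the TCP; ori=None keeps the orientation; rate is the mean speed in m/s. With stop_force (N) it stops when the force on the tool has changed by that much, and returns True; else False.
- r.movej(angles): joint-space move.
- r.move_gripper(opening, force=None): finger opening in m; force is the grip in N (None keeps the last); returns when the fingers have stopped.
- r.pause(seconds).
- r.ik(position, orientation): joint angles nearest the present ones, or None.
- r.state(): the state.
- r.read_camera(name): name is "scene" or "side" or "wrist"; returns a dict with "image" (420x560x3 uint8, red, green, blue), "vfov" (degrees; the focal length in pixels is half the picture's height over the tangent of half this angle, whatever the lens; pixels are square), "cx", "cy" (the principal point, pixels), "dist" ([k1, k2, p1, p2, k3] as OpenCV has them; the pictures are not rectified), "rvec" (rotation vector, rad) and "tvec" (3), from world to camera coordinates, as OpenCV has them; the wrist camera has in their place "T_tool_cam" (4x4, takes a point from camera to tool coordinates, whose origin is the TCP and whose axes are the tool frame's). Camera axes: x right, y down, z forward; pixel columns grow to the right and rows downward; lengths in m; the calibration is good to about 2 mm. A picture is of the moment at which its call begins: read the wrist's pose just before it. There is no depth.
A pose or a line that the arm cannot do raises r.MotionError and nothing moves.
- r.job_done(): hands the job in, once; it reports no verdict.
The state is a dict: "time": time; "joints": joint angles; "qd": joint speeds; "tau": joint torques, N m; "tool_pos": TCP position; "tool_rot": TCP orientation; "ft_force": force on the tool from outside, world axes, zero at the start; "ft_torque": the same for the moment, N m; "gripper_width": finger opening in m.
Only numpy, scipy, OpenCV 4.12 (cv2) and the standard library are available. Lean on these libraries where they do the work, as an engineer would, in place of code of your own. Each camera call takes 0.05 s, during which the arm holds its last target.

## Working session

There is one attempt and no reset: what is moved stays moved. The work goes in short steps, each a Python script; the robot and the scene stay as the last script left them, time stands still between calls to the robot, and variables do not carry over. Pictures are saved under pics/ and viewed, and the job is handed in when it is done.

```bash
mkdir -p pics; ls
python3 - <<'E'
from rig import r
import cv2
s=r.state(); print(s)
for n in ["scene","side","wrist"]:
    c=r.read_camera(n); cv2.imwrite(f"pics/{n}0.png",c["image"][:,:,::-1])
    print(n,{k:v for k,v in c.items() if k!="image"})
E
```

```text
pics
{'time': 0.0, 'joints': array([ 1.11497270e+00,  3.42713437e-01,  1.52503636e+00, -1.65743306e-05,
        1.27537156e+00, -1.45975301e-01]), 'qd': array([-0.00067638,  0.00192535,  0.00073906, -0.00147228,  0.00044351,
        0.001313  ]), 'tau': array([ 1.91674453e-04, -4.31238377e+01, -2.44217777e+01,  7.17640459e-02,
        5.60030504e-02, -1.17391501e-04]), 'tool_pos': array([0.15984793, 0.49959269, 0.19354306]), 'tool_rot': array([ 0.10859066,  0.69879282, -0.10962637,  0.69848316]), 'ft_force': array([ 0.22252968, -0.47790692, -0.01555109]), 'ft_torque': array([-0.02033099,  0.00827895,  0.02209539]), 'gripper_width': 0.0917211941579282}
scene {'vfov': 57.23710470921558, 'cx': 279.07644673254475, 'cy': 212.0354688857325, 'dist': array([-0.09943393,  0.        ,  0.        ,  0.        ,  0.        ]), 'rvec': array([ 1.82908514,  1.71808438, -0.64810715]), 'tvec': array([-0.0134784 , -0.25665192,  1.44153667])}
side {'vfov': 54.019639570403335, 'cx': 275.9906373982094, 'cy': 213.7544302040073, 'dist': array([-0.09657827,  0.        ,  0.        ,  0.        ,  0.        ]), 'rvec': array([ 2.34391418, -0.3402876 ,  0.15705391]), 'tvec': array([-0.44677927,  0.11667711,  1.28680403])}
wrist {'vfov': 59.121982548455, 'cx': 283.0468175045361, 'cy': 214.2219001960708, 'dist': array([-0.08756661,  0.        ,  0.        ,  0.        ,  0.        ]), 'T_tool_cam': array([[ 4.66764843e-05, -2.70267770e-01,  9.62785194e-01,
        -1.90332083e-01],
       [ 9.99999928e-01,  3.74257993e-04,  5.65789674e-05,
         1.03128717e-04],
       [-3.75621526e-04,  9.62785123e-01,  2.70267768e-01,
        -7.24167601e-02],
       [ 0.00000000e+00,  0.00000000e+00,  0.00000000e+00,
         1.00000000e+00]])}
```

View pics/scene0.png

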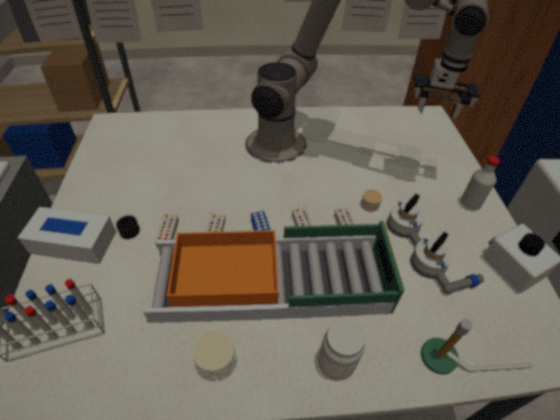

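View pics/side0.png

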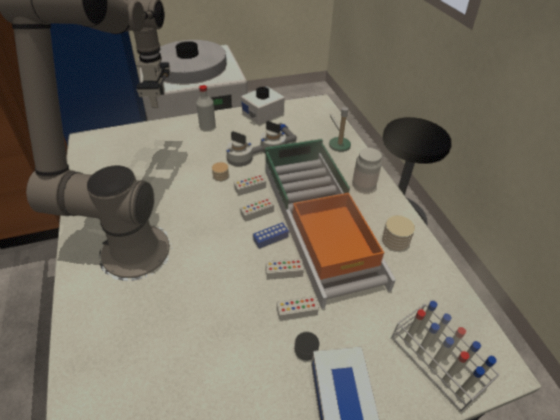

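View pics/wrist0.png

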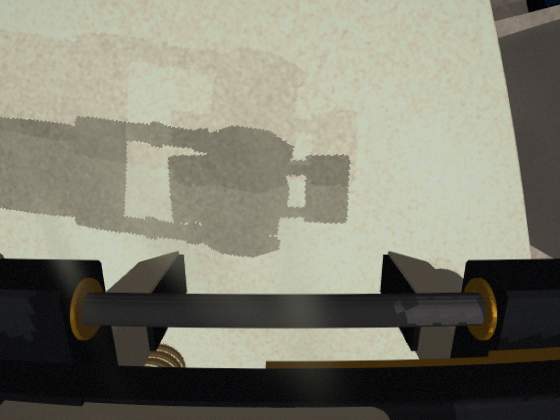

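```bash
cat > h.py <<'E'
import numpy as np, cv2
from rig import r
from scipy.spatial.transform import Rotation as R
def cam(name):
    s=r.state(); c=r.read_camera(name)
    im=c["image"]; f=im.shape[0]/2/np.tan(np.radians(c["vfov"])/2)
    K=np.array([[f,0,c["cx"]],[0,f,c["cy"]],[0,0,1]])
    if "T_tool_cam" in c:
        T=np.eye(4);T[:3,:3]=R.from_quat(s["tool_rot"]).as_matrix();T[:3,3]=s["tool_pos"]
        T=T@c["T_tool_cam"]
    else:
        T=np.eye(4);Rm=cv2.Rodrigues(c["rvec"])[0];T[:3,:3]=Rm.T;T[:3,3]=-Rm.T@c["tvec"]
    return dict(im=im,bgr=np.ascontiguousarray(im[:,:,::-1]),K=K,d=c["dist"],T=T)
def cast(c,px,z):
    p=cv2.undistortPoints(np.array(px,float).reshape(-1,1,2),c["K"],c["d"]).reshape(-1,2)
    d=np.c_[p,np.ones(len(p))]@c["T"][:3,:3].T; o=c["T"][:3,3]
    return o+d*((z-o[2])/d[:,2])[:,None]
def proj(c,P):
    T=np.linalg.inv(c["T"]); rv=cv2.Rodrigues(T[:3,:3])[0]
    return cv2.projectPoints(np.array(P,float).reshape(-1,1,3),rv,T[:3,3],c["K"],c["d"])[0].reshape(-1,2)
def topdown(c,z,x0,x1,y0,y1,res=0.001):
    """rectified map of plane z; row: x decreasing, col: y decreasing (robot looking ahead)"""
    xs=np.arange(x1,x0,-res); ys=np.arange(y1,y0,-res)
    X,Y=np.meshgrid(xs,ys,indexing="ij")
    uv=proj(c,np.c_[X.ravel(),Y.ravel(),np.full(X.size,z)]).reshape(*X.shape,2).astype(np.float32)
    return cv2.remap(c["bgr"],uv[...,0],uv[...,1],cv2.INTER_LINEAR)
def down(yaw):
    """tool x down; tool y (jaw) at angle yaw in world"""
    x=np.array([0,0,-1.]);y=np.array([np.cos(yaw),np.sin(yaw),0]);
    return R.from_matrix(np.c_[x,y,np.cross(x,y)]).as_quat()
def jawyaw():
    y=R.from_quat(r.state()["tool_rot"]).as_matrix()[:,1]; return np.arctan2(y[1],y[0])
E
python3 - <<'E'
from h import *
print(np.degrees(jawyaw()))
for n in ["scene","side"]:
    c=cam(n)
    im=cv2.resize(c["bgr"],None,fx=3,fy=3,interpolation=cv2.INTER_CUBIC)
    if n=="scene": im=im[520:960,420:1220]
    else: im=im[350:950,600:1250]
    cv2.imwrite(f"pics/{n}1.png",im)
px={'track':[(157,233),(386,226),(398,304),(148,316)],'tr':[(168,226),(216,222),(260,220),(301,217),(344,217)]}
c=cam("scene")
print(cast(c,px['track'],.058).round(3)); print(cast(c,px['tr'],.032).round(3))
print(cast(c,[(404,216),(430,257)],.05).round(3), cast(c,[(372,200),(128,227),(215,352)],.042).round(3))
E
```

```text
72.24601418771475
[[ 0.463 -0.362  0.058]
 [ 0.472  0.288  0.058]
 [ 0.722  0.254  0.058]
 [ 0.718 -0.349  0.058]]
[[ 0.416 -0.342  0.032]
 [ 0.407 -0.202  0.032]
 [ 0.406 -0.072  0.032]
 [ 0.401  0.05   0.032]
 [ 0.408  0.18   0.032]]
[[0.429 0.357 0.05 ]
 [0.582 0.386 0.05 ]] [[ 0.351  0.278  0.042]
 [ 0.422 -0.456  0.042]
 [ 0.807 -0.189  0.042]]
```

View pics/scene1.png

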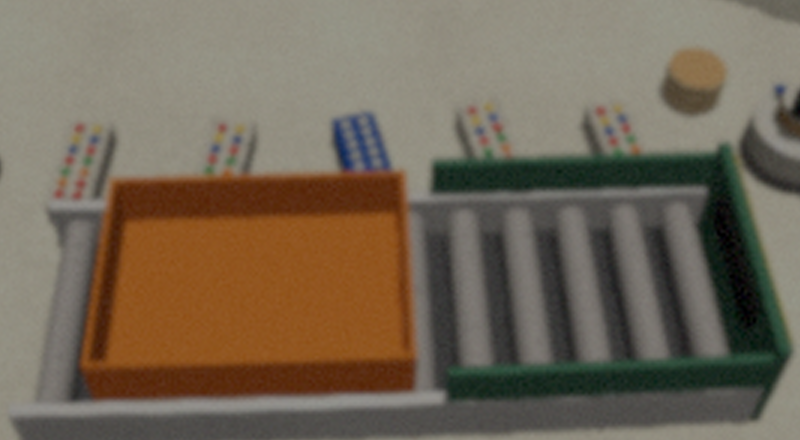

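View pics/side1.png

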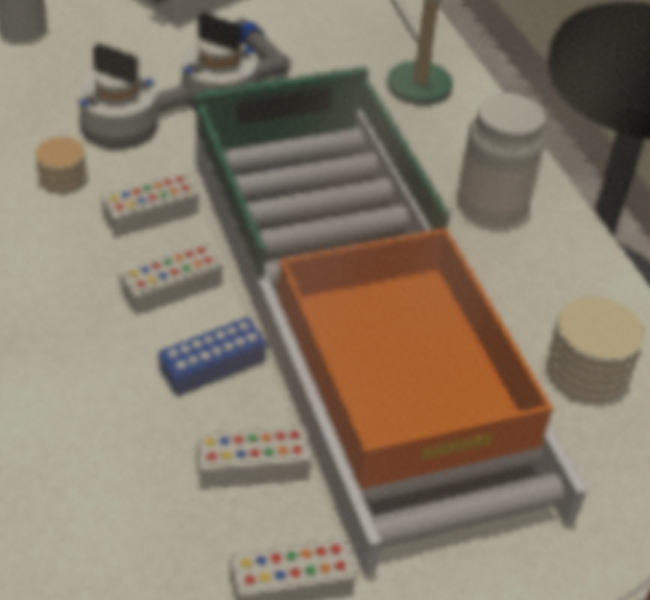

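Run:
```python
from h import *
for i,(x,y) in enumerate([(.36,.22),(.36,-.2)]):
    r.move_pose([x,y,.33],down(np.pi/2)); r.pause(.3)
    c=cam("wrist"); cv2.imwrite(f"pics/w{i}.png",cv2.resize(c["bgr"],(784,588))); np.save(f"w{i}.npy",c,allow_pickle=True)
    s=r.state();print(s["time"],s["tool_pos"],s["joints"].round(2))
```

```text
2.0333 [0.3598554  0.22034454 0.32983266] [ 0.37  0.07  1.5   0.    1.57 -1.2 ]
3.9333 [ 0.36020285 -0.19962944  0.33003246] [-0.69  0.05  1.52  0.    1.57 -2.26]
```

View pics/w0.png

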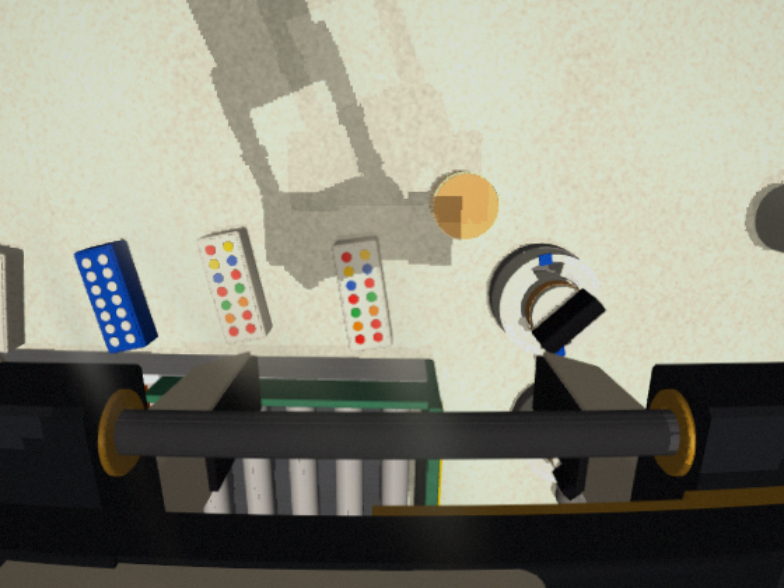

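View pics/w1.png

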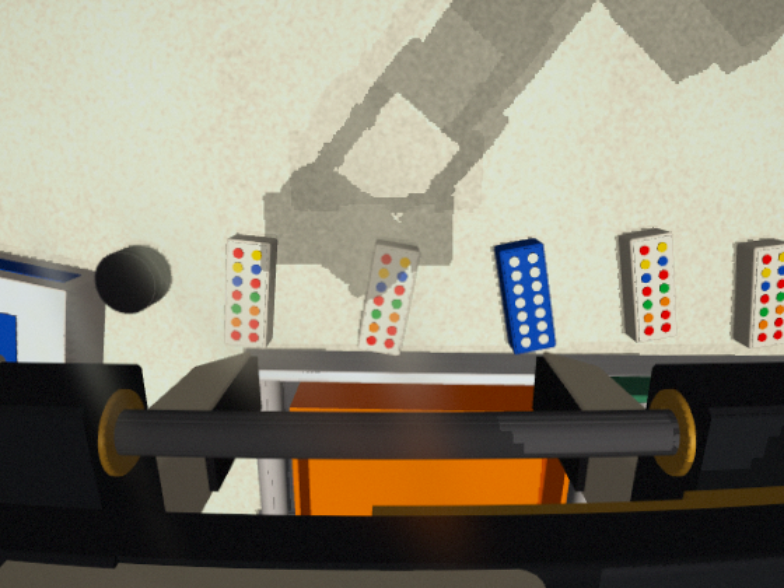

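```bash
cat >> h.py <<'E'
def trays(c,verbose=False):
    """used trays: clusters of coloured dots on plane z=.032 -> (x,y,yaw of long axis)"""
    X0,X1,Y0,Y1=.25,.5,-.55,.5; res=.001
    t=topdown(c,.032,X0,X1,Y0,Y1,res); hsv=cv2.cvtColor(t,cv2.COLOR_BGR2HSV)
    m=((hsv[...,1]>110)&(hsv[...,2]>60)).astype(np.uint8)
    n,l,st,ce=cv2.connectedComponentsWithStats(m)
    pts=[]
    for i in range(1,n):
        a=st[i,4]; w,h=st[i,2:4]
        if 15<a<130 and max(w,h)<=15 : pts.append([X1-res*ce[i][1],Y1-res*ce[i][0]])
    pts=np.array(pts); out=[]
    if len(pts)==0: return out,t
    lab=-np.ones(len(pts),int);k=0
    for i in range(len(pts)):
        if lab[i]>=0: continue
        q=[i];lab[i]=k
        while q:
            j=q.pop()
            for m2 in np.where((np.linalg.norm(pts-pts[j],axis=1)<.024)&(lab<0))[0]: lab[m2]=k;q.append(m2)
        k+=1
    for j in range(k):
        p=pts[lab==j]
        if len(p)<9: continue
        (cx,cy),(w,h),ang=cv2.minAreaRect((p*1000).astype(np.float32))
        yaw=np.radians(ang if w>h else ang+90)
        yaw=(yaw+np.pi/2)%np.pi-np.pi/2
        out.append((cx/1000,cy/1000,yaw,len(p),max(w,h),min(w,h)))
    return out,t
E
python3 - <<'E'
from h import *
for i in (0,1):
    c=np.load(f"w{i}.npy",allow_pickle=True).item()
    o,t=trays(c); cv2.imwrite(f"pics/t{i}.png",cv2.resize(t,(784,187)))
    for a in o: print(i,np.round(a,3))
s=cam("side");
td=topdown(s,.105,.42,.76,-.42,.38,.001);cv2.imwrite("pics/sd.png",td)
td=topdown(cam("scene"),.105,.42,.76,-.42,.38,.001);cv2.imwrite("pics/sc.png",td)
c=np.load("w0.npy",allow_pickle=True).item()
cv2.imwrite("pics/man.png",cv2.resize(topdown(c,.053,.32,.62,.25,.5,.0005),(500,600)))
E
```

```text
0 [ 0.422  0.187  0.142 13.    84.256 18.254]
0 [4.1400e-01 5.8000e-02 1.8800e-01 1.2000e+01 8.4387e+01 1.8808e+01]
1 [ 0.427 -0.208 -0.182 13.    84.183 19.289]
1 [ 0.422  0.188  0.138 14.    84.152 18.277]
1 [ 0.421 -0.348 -0.11  13.    84.443 18.298]
1 [4.1400e-01 5.8000e-02 1.9000e-01 1.4000e+01 8.4300e+01 1.8242e+01]
```

View pics/sd.png

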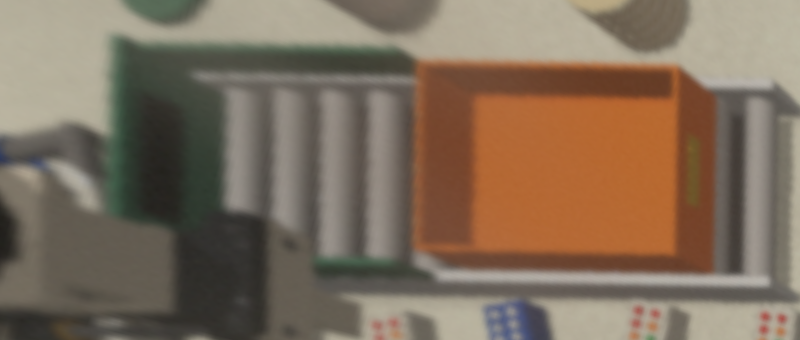

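View pics/sc.png

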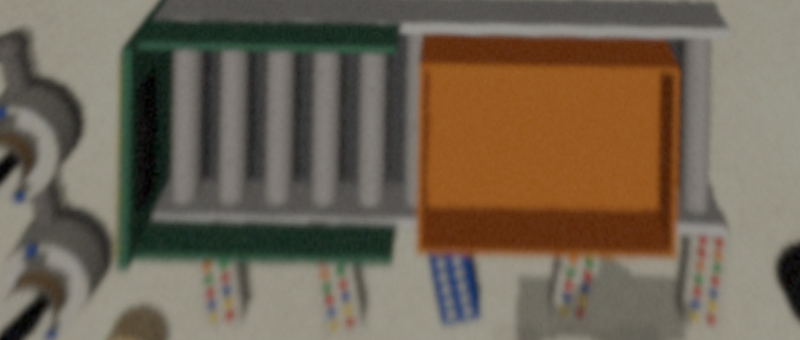

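View pics/man.png

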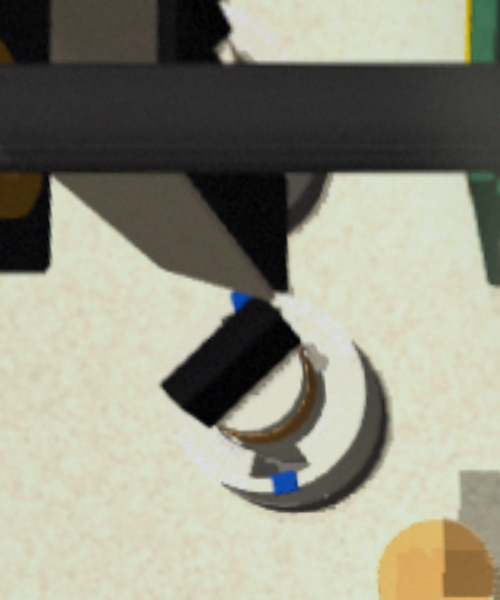

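Run:
```python
from h import *
r.move_pose([.5,.20,.36],down(0)); r.pause(.3)
c=cam("wrist"); np.save("w2.npy",c,allow_pickle=True)
t=topdown(c,.116,.32,.66,.25,.5,.0005); cv2.imwrite("pics/man2.png",cv2.resize(t,(440,600)))
t=topdown(c,.053,.32,.66,.25,.5,.0005); cv2.imwrite("pics/man3.png",cv2.resize(t,(440,600)))
t=topdown(c,.105,.42,.76,-.42,.3,.001);cv2.imwrite("pics/tote.png",t)
print(r.state()["time"])
```

```text
6.525
```

View pics/man2.png

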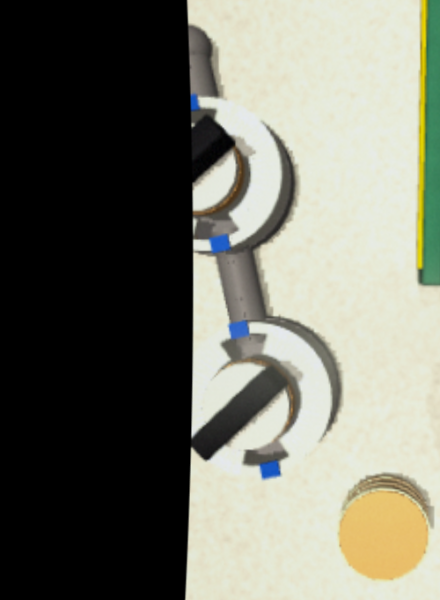

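View pics/man3.png

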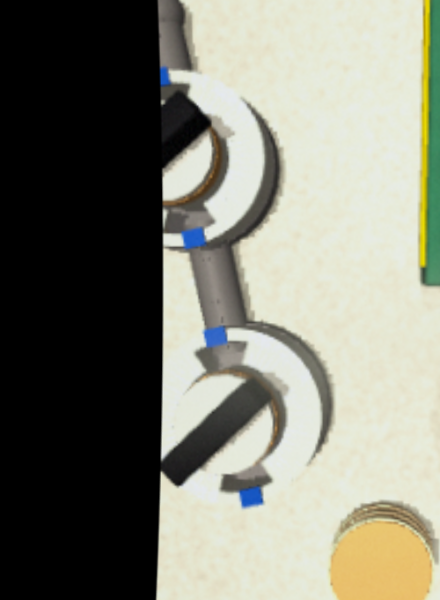

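Run:
```python
from h import *
c=np.load("w2.npy",allow_pickle=True).item()
def blobs(m,amin):
    n,l,st,ce=cv2.connectedComponentsWithStats(m.astype(np.uint8)); return [(ce[i],st[i,4],l==i) for i in range(1,n) if st[i,4]>amin]
t=topdown(c,.053,.32,.66,.25,.47,.0005);h=cv2.cvtColor(t,cv2.COLOR_BGR2HSV)
for ce,a,_ in blobs((h[...,0]>100)&(h[...,0]<130)&(h[...,1]>150)&(h[...,2]>80),40): print("blue",(.66-ce[1]*.0005).round(4),(.47-ce[0]*.0005).round(4),a)
t=topdown(c,.116,.32,.5,.25,.45,.0005);g=t.max(2)
for ce,a,m in blobs((g<75)&(t.sum(2)>0),1000):
    rr=cv2.minAreaRect(np.argwhere(m)[:,::-1].astype(np.float32)); print("bar",.5-rr[0][1]*.0005,.45-rr[0][0]*.0005,np.array(rr[1])*.0005,rr[2],a)
# side/scene blue marks for B
for n in ("scene","side"):
    c=cam(n);t=topdown(c,.053,.32,.7,.25,.5,.0005);cv2.imwrite(f"pics/m_{n}.png",cv2.resize(t,None,fx=.8,fy=.8))
```

```text
blue 0.6165 0.407 183
blue 0.5251 0.3902 461
blue 0.4694 0.3778 410
blue 0.3788 0.3575 440
bar 0.42658563232421876 0.36662705993652345 [0.018954   0.06793709] 48.012786865234375 3801
```

View pics/tote.png

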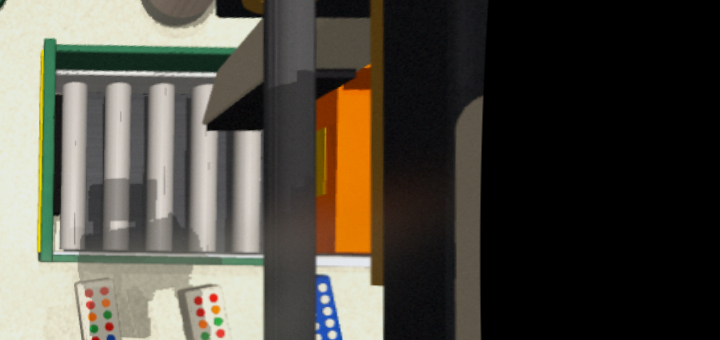

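```bash
cat > filt.py <<'E'
from h import *
MY=np.radians(12.6); A=np.array([.4245,.3673]); B=np.array([.5706,.4002])
def st(m): s=r.state(); print(m,round(s["time"],1),s["tool_pos"].round(4),"yaw",round(np.degrees(jawyaw()),1),"w",round(s["gripper_width"],4),"F",s["ft_force"].round(1),"T",s["ft_torque"].round(2))
def unlock(P):
    g=MY-np.radians(60)+np.pi/2
    r.move_gripper(.05)
    r.move_pose([*P,.17],down(g)); 
    print("hit",r.movel([*P,.0865],.1,stop_force=12)); st("at")
    r.move_gripper(.0,40); st("gripped")
    q=r.state()["joints"]; q0=q.copy()
    for d in (20,40,60):
        q=q0.copy(); q[5]-=np.radians(d); r.movej(q); st(f"rot{d}")
def lift():
    p=r.state()["tool_pos"]; h=r.movel([p[0],p[1],p[2]+.03],.05,stop_force=20); st(f"lift {h}")
    return h
def place(x,y):
    p=r.state()["tool_pos"]
    r.movel([p[0],p[1],.235],.2)
    r.movel([x,y,.235],.3,ori=down(0)); st("over")
    r.movel([x,y,.135],.2); h=r.movel([x,y,.110],.03,stop_force=5); st(f"down {h}")
E
python3 - <<'E'
from filt import *
unlock(A); lift()
E
```

```text
hit False
at 9.5 [0.425  0.3675 0.0872] yaw 42.6 w 0.05 F [0.8 0.  0.2] T [-0.05  0.04  0.  ]
gripped 10.4 [0.4245 0.3673 0.0865] yaw 42.6 w 0.0005 F [ 0.2 -0.1  0.4] T [-0.02  0.03 -0.02]
rot20 10.8 [0.4245 0.3673 0.0865] yaw 62.4 w 0.0004 F [0.5 0.4 0.1] T [-0.04 -0.02  0.  ]
rot40 11.2 [0.4245 0.3673 0.0865] yaw 82.3 w 0.0002 F [-1.  -0.2 -0.3] T [-0.04 -0.06 -0.  ]
rot60 11.7 [0.4245 0.3673 0.0865] yaw 102.3 w 0.0002 F [-0.  -0.4  0.6] T [ 0.03 -0.01 -0.04]
lift False 12.4 [0.4244 0.3672 0.1164] yaw 102.6 w 0.0005 F [-0.8 -0.3 -0.7] T [ 0.01 -0.    0.03]
```

Run:
```python
from h import *
for n in ("side","scene"):
    c=cam(n); p=proj(c,[.4245,.3673,.1])[0]
    x,y=int(p[0]),int(p[1]); im=c["bgr"][max(0,y-60):y+60,max(0,x-80):x+80]
    cv2.imwrite(f"pics/g_{n}.png",cv2.resize(im,None,fx=4,fy=4,interpolation=cv2.INTER_CUBIC))
c=cam("wrist");cv2.imwrite("pics/g_w.png",c["bgr"])
```

```text
(no output)
```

View pics/g_side.png

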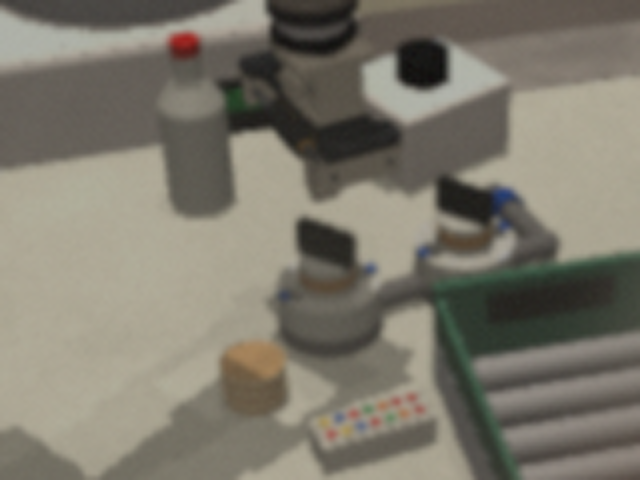

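View pics/g_w.png

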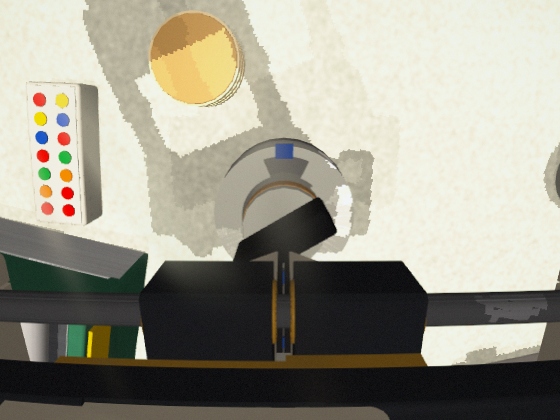

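Run:
```python
from h import *
s=r.state();print(s["tool_pos"])
T=np.eye(4)
for n in ("side","scene","wrist"):
    c=cam(n); im=cv2.resize(c["bgr"],None,fx=4,fy=4,interpolation=cv2.INTER_CUBIC)
    p=proj(c,[s["tool_pos"],[.4245,.3673,.116],[.4245,.3673,.053]])
    for q,col in zip(p,[(0,0,255),(0,255,0),(255,0,0)]): cv2.drawMarker(im,tuple((q*4).astype(int)),col,0,30,2)
    x,y=(p[0]*4).astype(int); cv2.imwrite(f"pics/p_{n}.png",im[max(0,y-250):y+250,max(0,x-350):x+350]); print(n,p)
```

```text
[0.42427496 0.36716279 0.11611478]
side [[237.25461613 133.91711316]
 [237.30649872 133.91306696]
 [238.14804497 147.54029257]]
scene [[412.85741353 199.16983765]
 [412.91558413 199.25201633]
 [407.20548761 213.97958649]]
wrist [[283.2173477  247.45401633]
 [283.37152072 247.80582205]
 [283.26152326 216.23532432]]
```

View pics/p_side.png

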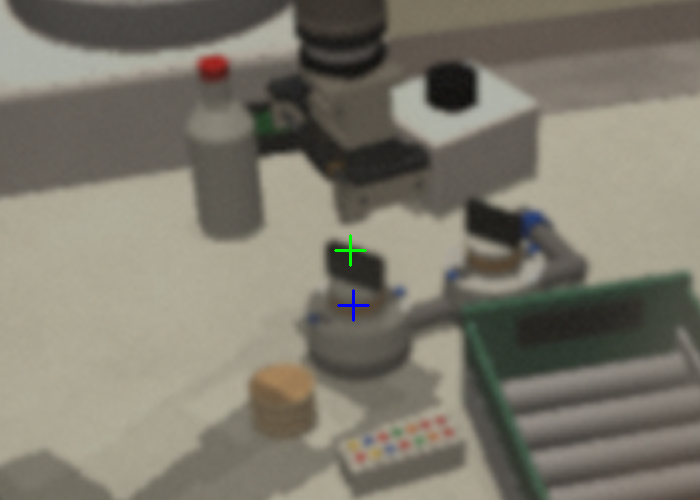

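View pics/p_scene.png

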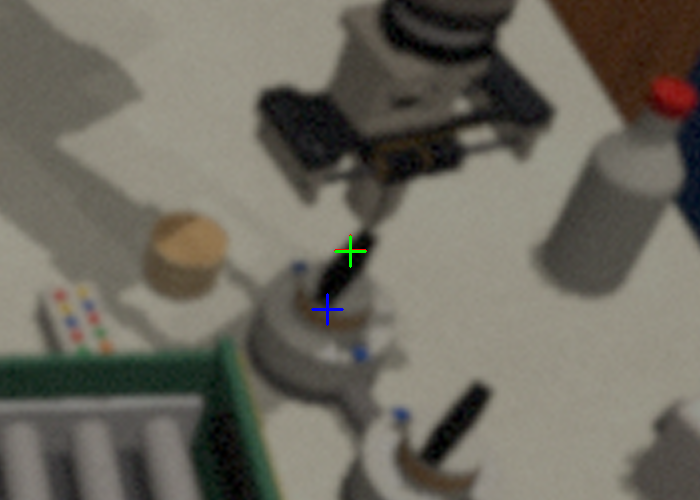

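View pics/p_wrist.png

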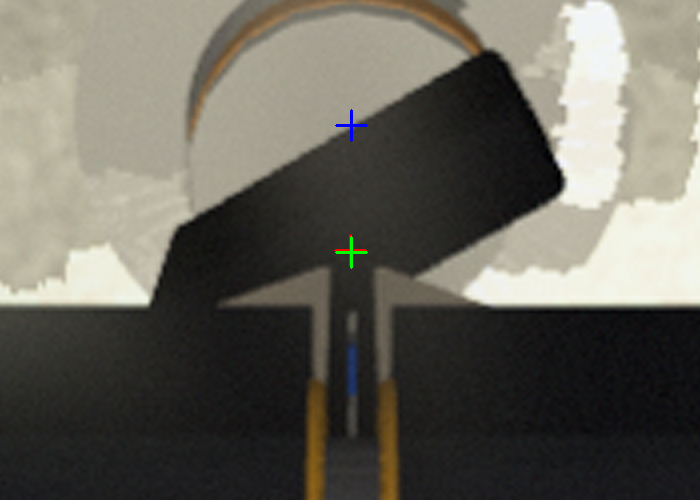

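Run:
```python
from h import *
for n in ("side","scene"):
    c=cam(n); im0=cv2.imread(f"pics/{n}0.png"); im=cv2.resize(im0,None,fx=4,fy=4,interpolation=cv2.INTER_CUBIC)
    P=np.array([0.15984793, 0.49959269, 0.19354306]); u=np.array([np.cos(np.radians(72.2)),np.sin(np.radians(72.2)),0])*.046
    p=proj(c,[P,P+u,P-u])
    for q,col in zip(p,[(0,0,255),(0,255,0),(255,0,0)]): cv2.drawMarker(im,tuple((q*4).astype(int)),col,0,30,2)
    x,y=(p[0]*4).astype(int); cv2.imwrite(f"pics/q_{n}.png",im[max(0,y-250):y+250,max(0,x-350):x+350]); print(n,p)
```

```text
side [[159.36179072 108.72306337]
 [162.05157401 102.3873143 ]
 [156.55961791 115.34668862]]
scene [[432.96745947 123.02511683]
 [447.12884847 125.48305476]
 [418.82836183 120.60920962]]
```

View pics/q_side.png

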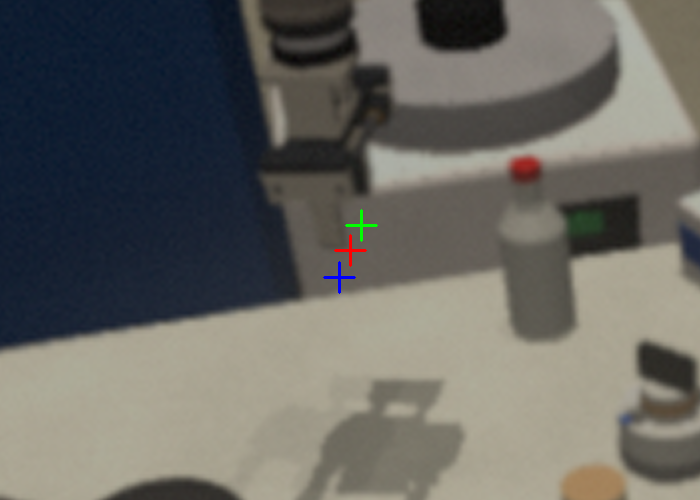

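View pics/q_scene.png

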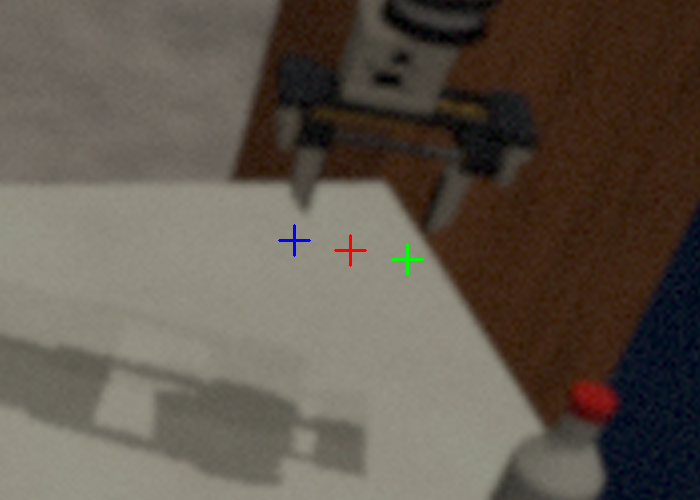

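Run:
```python
from h import *
a,b=cam("side"),cam("scene")
def tri(pa,pb):
    n=lambda c,p: cv2.undistortPoints(np.array(p,float).reshape(1,1,2),c["K"],c["d"]).reshape(2,1)
    P=[np.linalg.inv(c["T"])[:3] for c in (a,b)]
    X=cv2.triangulatePoints(P[0],P[1],n(a,pa),n(b,pb)); return (X[:3]/X[3]).ravel()
X=tri((236,125.9),(417.4,192.9));print(X,proj(a,X),proj(b,X),a["T"][:3,3],b["T"][:3,3])
w=cam("wrist")
u=np.array([np.cos(np.radians(-47.4)),np.sin(np.radians(-47.4)),0])*.03;C=np.array([.4241,.3677,.116])
im=w["bgr"].copy()
for z in (.116,):
    for q in proj(w,[C-u,C,C+u]): cv2.drawMarker(im,tuple(q.astype(int)),(0,0,255),0,12,1)
cv2.imwrite("pics/bw.png",cv2.resize(im[120:300,150:420],None,fx=2.8,fy=2.8))
s=r.state();print(s["tool_pos"],s["joints"],s["gripper_width"])
```

```text
[0.42418939 0.3743212  0.14434017] [[236.41307203 126.53684779]] [[417.94932209 192.07011999]] [ 0.17797209 -0.91112029  1.00363123] [ 1.16045034 -0.08531735  0.88890709]
[0.42446126 0.36729854 0.1164624 ] [ 5.76790631e-01  4.79047739e-01  1.53582706e+00  5.29471110e-06
  1.12682267e+00 -1.21392682e+00] 0.0003795855100640779
```

View pics/bw.png

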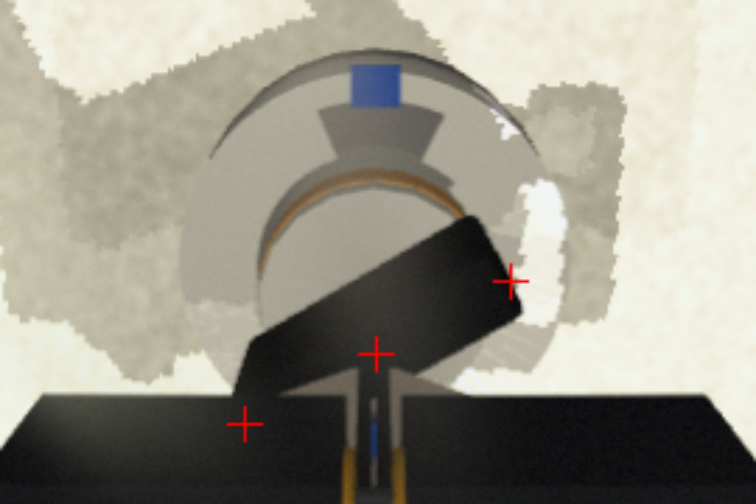

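Run:
```python
from filt import *
p=r.state()["tool_pos"]
r.movel([p[0],p[1],.19],.2); r.movel([.30,.44,.08],.25); r.movel([.30,.44,.035],.2)
print(r.movel([.30,.44,-.03],.04,stop_force=4)); st("touch")
c=cam("side"); P=r.state()["tool_pos"]; p=proj(c,P)[0]; im=cv2.resize(c["bgr"],None,fx=4,fy=4,interpolation=cv2.INTER_CUBIC)
cv2.drawMarker(im,tuple((p*4).astype(int)),(0,0,255),0,30,2); x,y=(p*4).astype(int); cv2.imwrite("pics/touch.png",im[max(0,y-250):y+250,max(0,x-350):x+350])
r.movel([.30,.44,.08],.2)
```

```text
False
touch 16.5 [ 0.3001  0.4401 -0.0298] yaw 102.6 w 0.0003 F [ 0.7  0.1 -0.4] T [ 0.02 -0.01 -0.03]
```

View pics/touch.png

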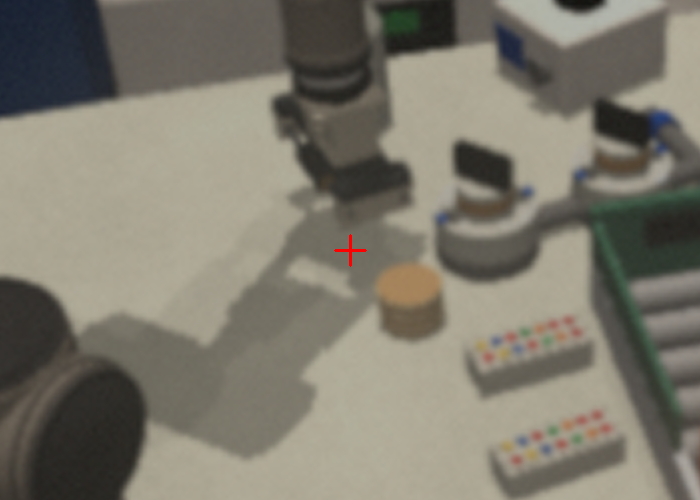

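Run:
```python
from filt import *
r.movel([.30,.44,-.02],.2)
print(r.movel([.30,.44,-.07],.03,stop_force=4)); st("touch")
r.movel([.30,.44,.06],.2)
```

```text
True
touch 18.6 [ 0.3001  0.4401 -0.0323] yaw 102.6 w 0.0005 F [-0.4 -1.5  8.2] T [-0.21  0.21 -0.01]
```

Run:
```python
from filt import *
for w in (.05,.025):
    r.move_gripper(w)
    r.movel([.30,.44,-.01 if w>.04 else -.02],.2)
    print(r.movel([.30,.44,-.07],.03,stop_force=3)); st("touch")
    r.movel([.30,.44,.06 if w<.03 else 0],.2)
```

```text
True
touch 21.6 [ 0.3     0.44   -0.0323] yaw 102.6 w 0.0497 F [-1.7 -1.1  7.4] T [-0.14  0.22  0.01]
True
touch 23.5 [ 0.3001  0.4401 -0.0323] yaw 102.6 w 0.0253 F [-0.3 -1.1  8.2] T [-0.1   0.17  0.02]
```

```bash
sed -i 's/\.0865/.0865-OZ/; s/^MY=/OZ=.0318; MY=/; s/,\.17\]/,.17-OZ]/; s/,\.235\]/,.235-OZ]/g; s/\.135\]/.135-OZ]/; s/\.110\]/.108-OZ]/' filt.py; grep -n OZ filt.py
python3 - <<'E'
from filt import *
r.movel([.30,.44,.15],.3)
unlock(A); 
if r.state()["gripper_width"]>.01: lift()
E
```

```text
2:OZ=.0318; MY=np.radians(12.6); A=np.array([.4245,.3673]); B=np.array([.5706,.4002])
7:    r.move_pose([*P,.17-OZ],down(g)); 
8:    print("hit",r.movel([*P,.0865-OZ],.1,stop_force=12)); st("at")
18:    r.movel([p[0],p[1],.235-OZ],.2)
19:    r.movel([x,y,.235-OZ],.3,ori=down(0)); st("over")
20:    r.movel([x,y,.135-OZ],.2); h=r.movel([x,y,.108-OZ],.03,stop_force=5); st(f"down {h}")
hit False
at 27.0 [0.4249 0.3677 0.0553] yaw 42.6 w 0.0497 F [-0.1  0.7 -0.4] T [-0.02 -0.03 -0.01]
gripped 27.6 [0.4245 0.3673 0.0548] yaw 42.6 w 0.0157 F [-0.2 -0.2  0.9] T [-0.08  0.03 -0.01]
rot20 28.1 [0.4245 0.3673 0.0548] yaw 62.4 w 0.016 F [0.1 0.9 0.6] T [0.05 0.02 0.13]
rot40 28.5 [0.4248 0.3676 0.0548] yaw 82.3 w 0.0159 F [ 0.9  2.7 -1.4] T [ 0.53 -0.2   0.43]
rot60 28.9 [0.4243 0.3673 0.0548] yaw 102.2 w 0.0158 F [ 0.5 -0.3  0. ] T [ 0.13  0.03 -0.01]
lift False 29.7 [0.4242 0.3672 0.0847] yaw 102.6 w 0.0158 F [-0.3  0.3 -1.2] T [0.06 0.05 0.04]
```

Run:
```python
from filt import *
place(.655,-.108)
s=cam("scene");d=cam("side")
for n,c in (("sc",s),("sd",d)):
    im=cv2.resize(c["bgr"],None,fx=3,fy=3,interpolation=cv2.INTER_CUBIC); p=(proj(c,[.6,-.15,.1])[0]*3).astype(int)
    cv2.imwrite(f"pics/pl_{n}.png",im[max(0,p[1]-250):p[1]+250,max(0,p[0]-350):p[0]+350])
```

```text
over 32.4 [ 0.6547 -0.107   0.2033] yaw 0.1 w 0.0158 F [-0.3  0.1 -0.9] T [-0.11  0.05 -0.02]
down True 33.6 [ 0.6551 -0.1081  0.0847] yaw -0.0 w 0.0162 F [-1.3 -0.6  6.4] T [-0.12  0.25  0.  ]
```

View pics/pl_sc.png

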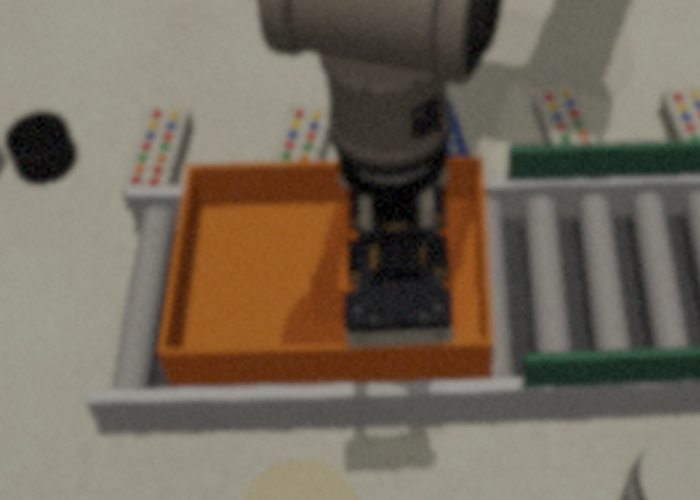

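View pics/pl_sd.png

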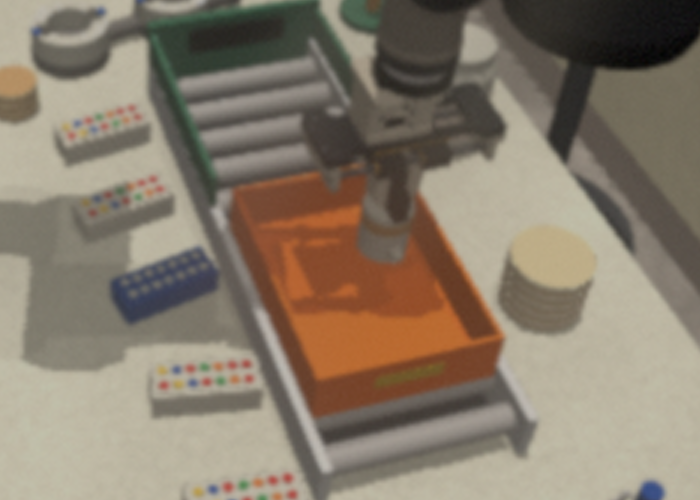

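Run:
```python
from filt import *
r.move_gripper(.036); r.movel([.655,-.108,.21],.2); st("up")
r.movel([.56,.2,.23],.4)
unlock(B)
if r.state()["gripper_width"]>.01:
    lift()
```

```text
up 35.1 [ 0.6543 -0.1078  0.2086] yaw 0.0 w 0.0359 F [-0.5  0.3 -0.7] T [-0.09  0.07  0.02]
hit False
at 38.4 [0.5711 0.4004 0.0556] yaw 42.6 w 0.0498 F [ 0.9 -0.6 -0.3] T [-0.06 -0.04  0.05]
gripped 39.1 [0.5706 0.4002 0.0548] yaw 42.6 w 0.0159 F [0.3 0.4 0.8] T [-0.04  0.06 -0.01]
rot20 39.5 [0.5706 0.4002 0.0548] yaw 62.4 w 0.0155 F [-0.4 -0.7  0.3] T [ 0.08 -0.02  0.12]
rot40 39.9 [0.5709 0.4008 0.0548] yaw 82.3 w 0.0157 F [ 1.6  2.9 -1.3] T [ 0.63 -0.33  0.29]
rot60 40.3 [0.5704 0.4002 0.0548] yaw 102.2 w 0.0157 F [-0.5 -0.6  0.3] T [ 0.21  0.05 -0.01]
lift False 41.1 [0.5703 0.4001 0.0846] yaw 102.6 w 0.0161 F [-0.2  0.2 -1.4] T [-0.    0.05 -0.02]
```

Run:
```python
from filt import *
place(.655,-.228)
r.move_gripper(.036); r.movel([.655,-.228,.21],.2); st("up")
r.move_pose([.36,-.1,.30],down(np.pi/2)); r.pause(.3)
c=cam("wrist"); o,t=trays(c)
for a in o: print(np.round(a,3))
for n in ("scene","side"):
    c=cam(n)
    im=cv2.resize(c["bgr"],None,fx=3,fy=3,interpolation=cv2.INTER_CUBIC); p=(proj(c,[.6,-.15,.1])[0]*3).astype(int)
    cv2.imwrite(f"pics/pm_{n}.png",im[max(0,p[1]-250):p[1]+250,max(0,p[0]-350):p[0]+350])
st("")
```

```text
over 44.1 [ 0.6551 -0.2268  0.2034] yaw 0.1 w 0.0159 F [ 1.7 -0.4 -1.8] T [-0.07  0.1   0.02]
down True 45.4 [ 0.6552 -0.2282  0.0847] yaw -0.0 w 0.0157 F [-0.3  0.4  5.6] T [-0.04  0.21  0.03]
up 46.7 [ 0.6544 -0.2278  0.2086] yaw -0.0 w 0.036 F [0.5 0.7 0.1] T [-0.09  0.04 -0.03]
[ 0.427 -0.209 -0.18  14.    84.31  18.157]
[ 0.422  0.188  0.14  14.    84.264 18.138]
[ 0.421 -0.348 -0.109 14.    84.107 18.383]
[4.1400e-01 5.8000e-02 1.8700e-01 1.4000e+01 8.4250e+01 1.8208e+01]
 48.6 [ 0.3601 -0.1     0.2999] yaw 90.0 w 0.0364 F [-0.1  0.8  0.2] T [ 0.02 -0.05 -0.04]
```

View pics/pm_scene.png

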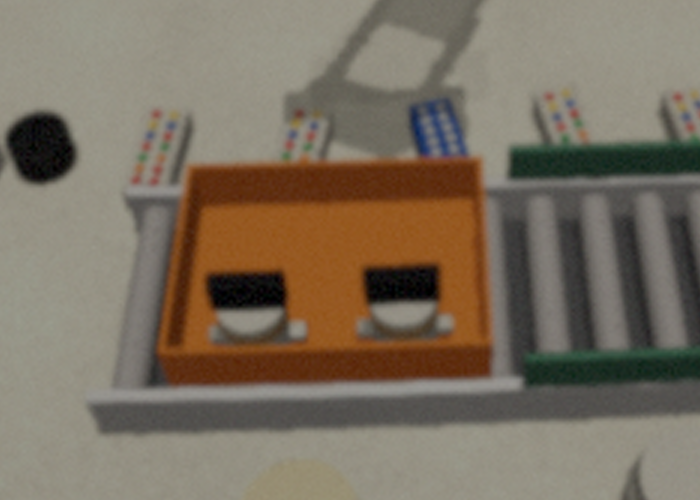

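View pics/pm_side.png

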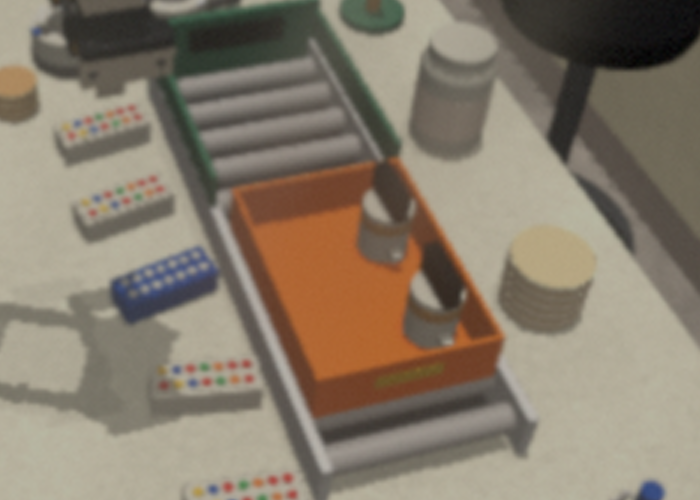

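```bash
cat > tray.py <<'E'
from filt import *
def look():
    r.move_pose([.36,-.1,.30],down(np.pi/2)); r.pause(.2)
    o,_=trays(cam("wrist"))
    for a in o: print("tray",np.round(a,3))
    return o
def pick(a):
    x,y,yaw=a[:3]; g=down(yaw+np.pi/2)
    r.move_gripper(.066)
    r.move_pose([x,y,.10-OZ],g)
    print("hit",r.movel([x,y,.016-OZ],.12,stop_force=8)); r.move_gripper(0,30); st("grip")
    r.movel([x,y,.20-OZ],.25); st("up")
    return r.state()["gripper_width"]>.035
def put(x,y,z):
    r.movel([x,y,.20-OZ],.35,ori=down(np.pi/2))
    print("hit",r.movel([x,y,z-OZ],.12,stop_force=5)); st("dn")
    r.move_gripper(.064); r.movel([x,y,.20-OZ],.25)
E
python3 - <<'E'
from tray import *
o=look(); a=min(o,key=lambda a:a[1]); 
if pick(a): put(.568,-.226,.077)
o=look()
im=cam("scene")["bgr"];cv2.imwrite("pics/a1.png",cv2.resize(im[180:340,120:400],None,fx=2.8,fy=2.8,interpolation=cv2.INTER_CUBIC))
E
```

```text
tray [ 0.427 -0.209 -0.18  14.    84.344 18.139]
tray [ 0.422  0.188  0.138 14.    84.22  18.155]
tray [ 0.421 -0.348 -0.111 14.    84.025 18.252]
tray [4.1400e-01 5.8000e-02 1.8600e-01 1.4000e+01 8.4378e+01 1.8276e+01]
hit False
grip 52.4 [ 0.4209 -0.3483 -0.0154] yaw 83.6 w 0.0436 F [-0.6  0.5  3.1] T [ 0.07  0.03 -0.02]
up 53.3 [ 0.4201 -0.3475  0.1668] yaw 83.6 w 0.0435 F [-0.3 -0.6 -1.6] T [ 0.08 -0.01 -0.01]
hit False
dn 55.2 [ 0.5685 -0.2264  0.0461] yaw 90.0 w 0.0437 F [ 0.7 -0.3 -0.2] T [-0.04  0.03  0.02]
tray [ 0.427 -0.208 -0.183 14.    84.045 18.278]
tray [ 0.422  0.188  0.14  14.    84.135 18.313]
tray [4.1400e-01 5.8000e-02 1.9100e-01 1.4000e+01 8.4369e+01 1.8302e+01]
```

View pics/a1.png

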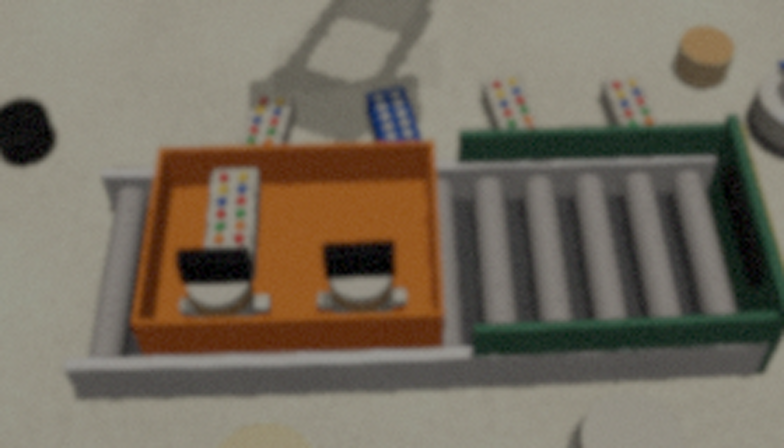

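Run:
```python
from tray import *
o=look()
if pick(min(o,key=lambda a:a[1])): put(.568,-.110,.077)
o=look()
if pick(min(o,key=lambda a:a[1])): put(.568,-.226,.095)
o=look()
im=cam("scene")["bgr"];cv2.imwrite("pics/a2.png",cv2.resize(im[180:340,120:400],None,fx=2.8,fy=2.8,interpolation=cv2.INTER_CUBIC))
```

```text
tray [ 0.427 -0.209 -0.18  14.    84.306 18.091]
tray [ 0.422  0.188  0.139 14.    84.162 18.117]
tray [4.1400e-01 5.8000e-02 1.8700e-01 1.4000e+01 8.4347e+01 1.8245e+01]
hit False
grip 60.9 [ 0.4273 -0.2087 -0.0154] yaw 79.7 w 0.0439 F [-0.9  1.2  4.1] T [ 0.12  0.03 -0.03]
up 61.8 [ 0.4263 -0.208   0.1669] yaw 79.7 w 0.0439 F [-0.9  0.1 -1. ] T [ 0.02 -0.01 -0.03]
hit True
dn 63.2 [ 0.5671 -0.1104  0.0791] yaw 89.9 w 0.0436 F [-0.   1.  -0.7] T [ 0.03 -0.04 -0.02]
tray [ 0.422  0.188  0.138 14.    84.214 18.186]
tray [4.1400e-01 5.8000e-02 1.8700e-01 1.4000e+01 8.4258e+01 1.8191e+01]
hit False
grip 68.2 [ 0.414   0.0582 -0.0155] yaw 100.7 w 0.0438 F [0.  1.2 5.5] T [-0.04  0.14 -0.01]
up 69.1 [0.4128 0.0583 0.167 ] yaw 100.7 w 0.0439 F [ 0.2 -0.1 -2. ] T [ 0.03  0.01 -0.  ]
hit True
dn 71.0 [ 0.5668 -0.2247  0.0658] yaw 90.1 w 0.0436 F [ 0.  -0.3  3.3] T [-0.06 -0.09  0.01]
tray [ 0.422  0.188  0.139 14.    84.213 18.217]
```

View pics/a2.png

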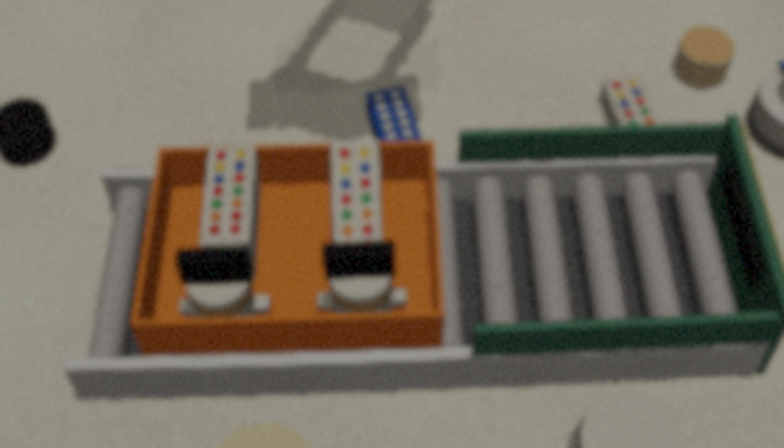

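Run:
```python
from tray import *
im=cam("side")["bgr"];cv2.imwrite("pics/a3.png",cv2.resize(im[150:300,230:410],None,fx=4,fy=4,interpolation=cv2.INTER_CUBIC))
r.move_pose([.47,-.11,.30],down(np.pi/2)); r.pause(.2); c=cam("wrist")
cv2.imwrite("pics/a4.png",c["bgr"])
```

```text
(no output)
```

View pics/a3.png

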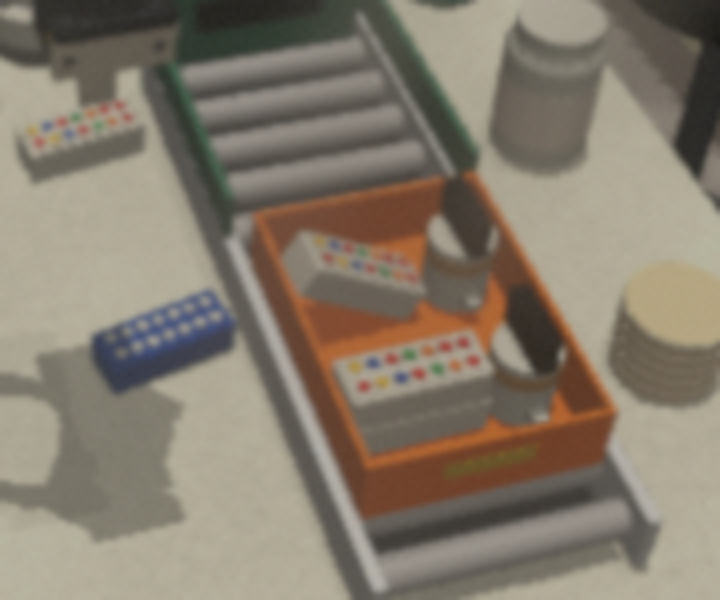

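View pics/a4.png

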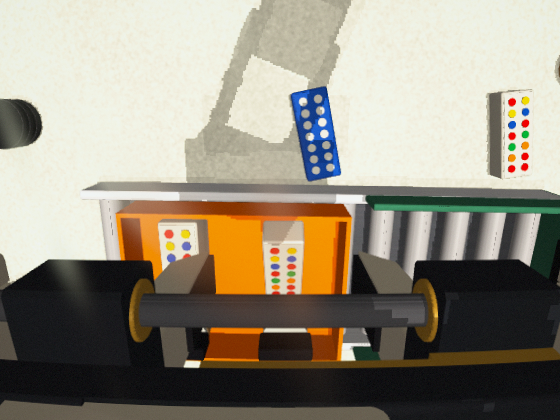

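Run:
```python
from tray import *
r.move_gripper(0)
r.move_pose([.532,-.11,.16-OZ],down(np.pi/2)); r.pause(.3)
print(r.movel([.532,-.11,.084-OZ],.04,stop_force=12)); st("press")
r.movel([.532,-.11,.17-OZ],.2)
r.move_pose([.36,-.1,.30],down(np.pi/2))
im=cam("side")["bgr"];cv2.imwrite("pics/a5.png",cv2.resize(im[150:300,230:410],None,fx=4,fy=4,interpolation=cv2.INTER_CUBIC))
```

```text
True
press 77.4 [ 0.5324 -0.1102  0.0995] yaw 90.0 w 0.0004 F [-1.7  0.7  9.4] T [ 0.08  0.25 -0.01]
```

View pics/a5.png

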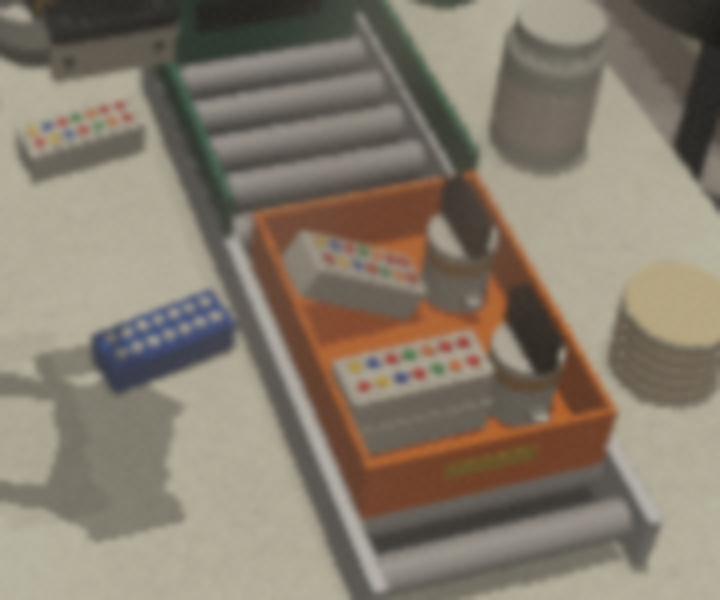

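Run:
```python
from tray import *
r.move_gripper(.066)
r.move_pose([.562,-.11,.17-OZ],down(np.pi/2)); r.pause(.3)
print(r.movel([.562,-.11,.098-OZ],.05,stop_force=8)); st("at")
r.move_gripper(0,30); st("grip")
r.movel([.562,-.11,.16-OZ],.1); st("up"); 
for n,b in (("side",(150,300,230,410)),("scene",(180,340,120,400))):
    im=cam(n)["bgr"];cv2.imwrite(f"pics/b_{n}.png",cv2.resize(im[b[0]:b[1],b[2]:b[3]],None,fx=2.8,fy=2.8,interpolation=cv2.INTER_CUBIC))
```

```text
False
at 82.8 [ 0.5622 -0.1101  0.0665] yaw 90.0 w 0.0661 F [-0.3 -0.2  0. ] T [ 0.02 -0.01 -0.02]
grip 83.3 [ 0.5621 -0.11    0.0663] yaw 90.0 w 0.0437 F [-0.  -0.2  1. ] T [-0.    0.    0.08]
up 84.0 [ 0.5616 -0.1099  0.1276] yaw 90.0 w 0.0433 F [-0.8 -0.1 -1.1] T [0.06 0.01 0.02]
```

View pics/b_side.png

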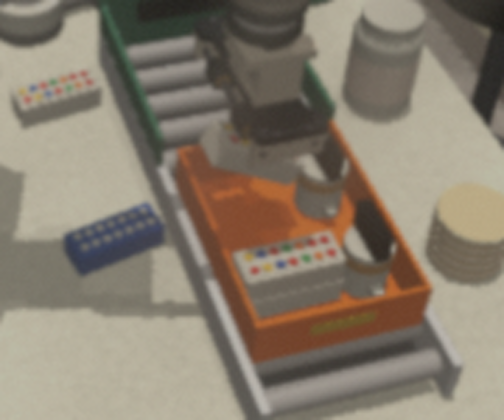

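View pics/b_scene.png

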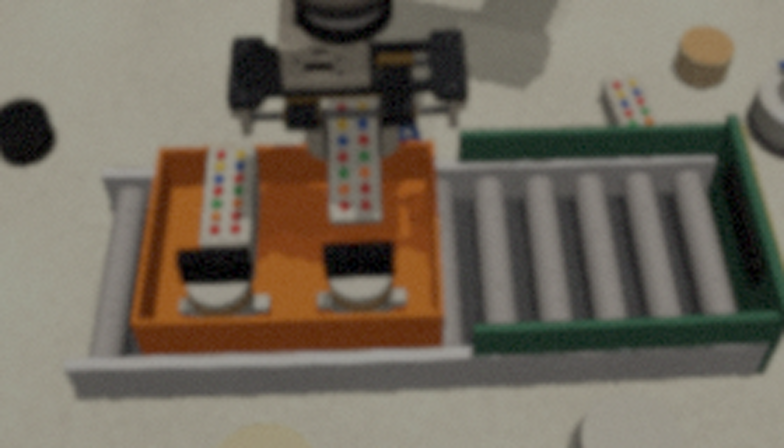

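Run:
```python
from tray import *
c=cam("scene")
print(cast(c,[(245.7,214)],.195),cast(c,[(246.4,258)],.141),cast(c,[(246,236)],.168))
print(cast(c,[(120+325/2.8,180+250/2.8),(120+393/2.8,180+245/2.8)],.146))
```

```text
[[ 0.52854602 -0.1087966   0.195     ]] [[ 0.62080402 -0.11071413  0.141     ]] [[ 0.57542487 -0.10984952  0.168     ]]
[[ 0.65509427 -0.1347943   0.146     ]
 [ 0.65316866 -0.07868119  0.146     ]]
```

Run:
```python
from tray import *
r.movel([.568,-.11,.16-OZ],.05); r.pause(.3)
print(r.movel([.568,-.11,.088-OZ],.04,stop_force=10)); st("at")
r.move_gripper(.066); r.movel([.568,-.11,.2-OZ],.15)
r.move_pose([.36,-.1,.30],down(np.pi/2));r.pause(.2)
for n,b in (("side",(150,300,230,410)),("scene",(180,340,120,400))):
    im=cam(n)["bgr"];cv2.imwrite(f"pics/c_{n}.png",cv2.resize(im[b[0]:b[1],b[2]:b[3]],None,fx=2.8,fy=2.8,interpolation=cv2.INTER_CUBIC))
o,_=trays(cam("wrist"));print(o)
```

```text
True
at 86.2 [ 0.5671 -0.11    0.0652] yaw 90.0 w 0.0438 F [-0.8 -0.6  4.6] T [ 0.07  0.16 -0.01]
[(0.42178973388671875, 0.18767495727539063, np.float64(0.13724718855496731), 14, 84.13973236083984, 18.161052703857422)]
```

View pics/c_side.png

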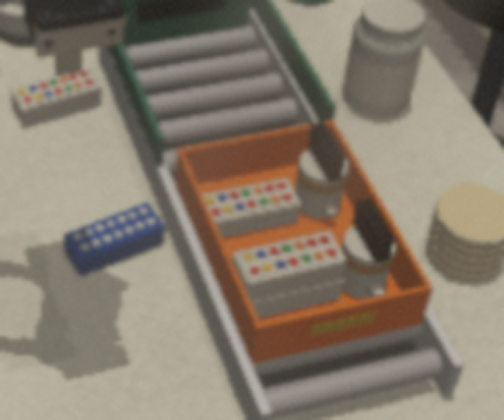

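View pics/c_scene.png

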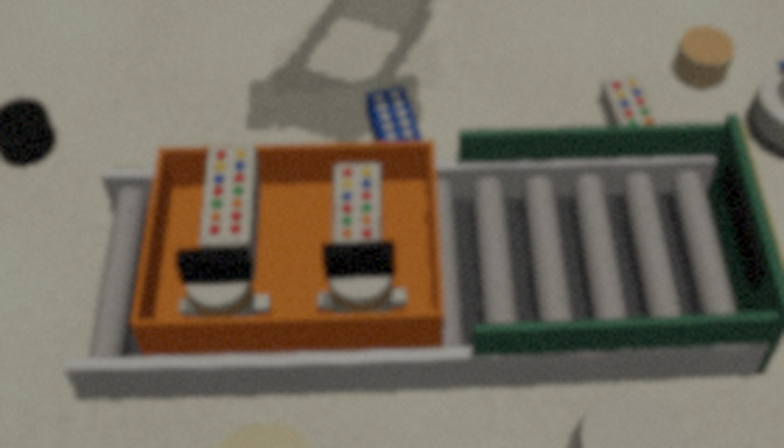

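Run:
```python
from tray import *
o=look()
if pick(o[0]):
    x,y=.571,-.110
    r.movel([x,y,.20-OZ],.35,ori=down(np.pi/2)); r.movel([x,y,.125-OZ],.15); r.pause(.3)
    print("hit",r.movel([x,y,.094-OZ],.05,stop_force=5)); st("dn")
    r.move_gripper(.064); r.movel([x,y,.20-OZ],.2)
print(look())
r.move_pose([.36,.0,.33],down(np.pi/2))
for n,b in (("side",(150,300,230,410)),("scene",(180,340,120,400))):
    im=cam(n)["bgr"];cv2.imwrite(f"pics/d_{n}.png",cv2.resize(im[b[0]:b[1],b[2]:b[3]],None,fx=2.8,fy=2.8,interpolation=cv2.INTER_CUBIC))
```

```text
tray [ 0.422  0.188  0.137 14.    84.09  18.198]
hit False
grip 92.4 [ 0.422   0.1878 -0.0154] yaw 97.8 w 0.0439 F [-1.4 -0.2  4.3] T [-0.06  0.14 -0.01]
up 93.3 [0.4208 0.1875 0.1669] yaw 97.8 w 0.0435 F [ 0.5 -0.3 -2.4] T [ 0.02 -0.03  0.  ]
hit True
dn 95.8 [ 0.5705 -0.1099  0.0662] yaw 90.0 w 0.0435 F [ 0.9 -0.5  2.8] T [-0.05 -0.14  0.02]
[]
```

View pics/d_side.png

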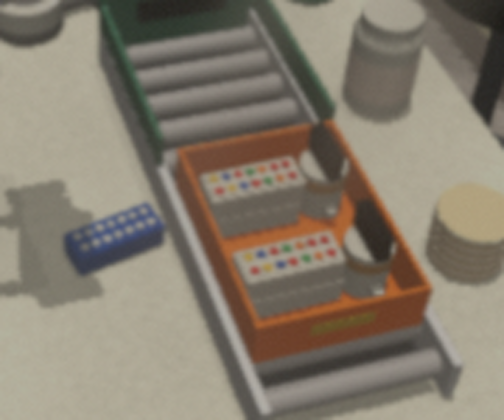

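View pics/d_scene.png

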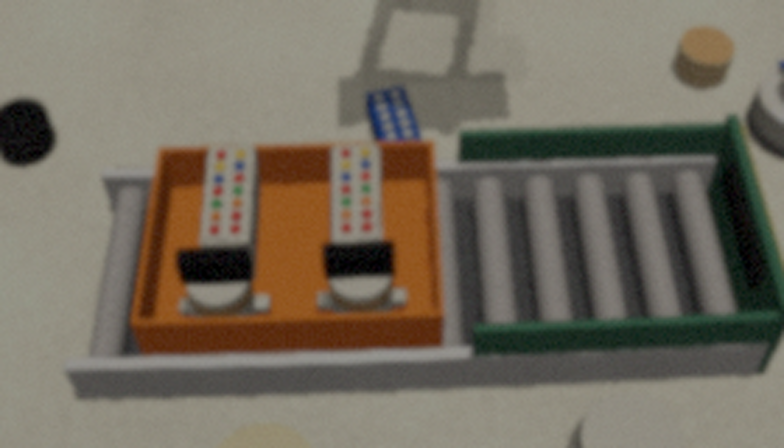

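Run:
```python
from tray import *
r.move_gripper(0)
r.move_pose([.60,-.35,.17-OZ],down(0)); r.pause(.2)
r.movel([.60,-.35,.082-OZ],.1,stop_force=10); r.pause(.3); st("a")
print(r.movel([.60,-.20,.082-OZ],.06,stop_force=15)); st("b")
for n,b in (("side",(150,300,230,410)),):
    im=cam(n)["bgr"];cv2.imwrite(f"pics/e_{n}.png",cv2.resize(im[b[0]:b[1],b[2]:b[3]],None,fx=3.2,fy=3.2,interpolation=cv2.INTER_CUBIC))
```

```text
a 103.2 [ 0.6002 -0.3501  0.0507] yaw 0.0 w 0.0006 F [ 0.5 -0.2 -0.3] T [-0.08  0.01  0.01]
False
b 105.9 [ 0.5998 -0.2001  0.0501] yaw -0.0 w 0.0005 F [ 0.3 -2.1 -0. ] T [-0.16 -0.06 -0.03]
```

View pics/e_side.png

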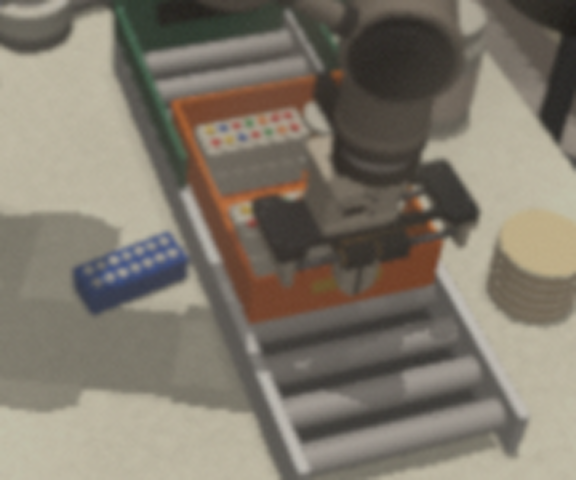

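Rolling smoothly, with the load stable. I'll go on to the buffer.

Run:
```python
from tray import *
print(r.movel([.60,-.06,.082-OZ],.06,stop_force=15)); st("b")
print(r.movel([.60,-.0,.082-OZ],.025,stop_force=12)); st("c")
r.pause(1); st("hold")
for n,b in (("side",(100,250,230,410)),("scene",(180,340,150,430))):
    im=cam(n)["bgr"];cv2.imwrite(f"pics/f_{n}.png",cv2.resize(im[b[0]:b[1],b[2]:b[3]],None,fx=2.8,fy=2.8,interpolation=cv2.INTER_CUBIC))
```

```text
False
b 108.4 [ 0.5998 -0.06    0.0501] yaw -0.0 w 0.0005 F [-0.  -1.   0.5] T [-0.14 -0.01 -0.  ]
True
c 109.7 [ 0.6001 -0.0328  0.05  ] yaw 0.0 w 0.0004 F [-0.  -2.3  2. ] T [-0.5   0.07 -0.05]
hold 110.7 [ 0.5997 -0.033   0.0494] yaw 0.0 w 0.0002 F [ 0.3  0.6 -0.7] T [-0.09  0.01 -0.01]
```

View pics/f_side.png

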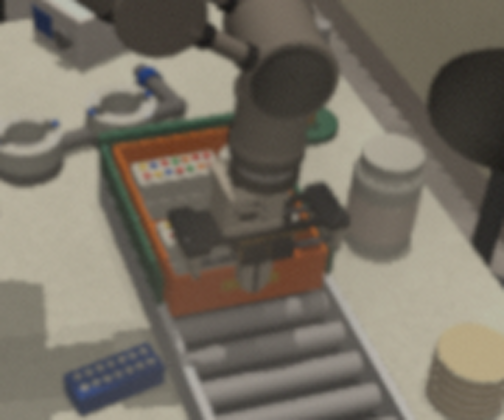

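View pics/f_scene.png

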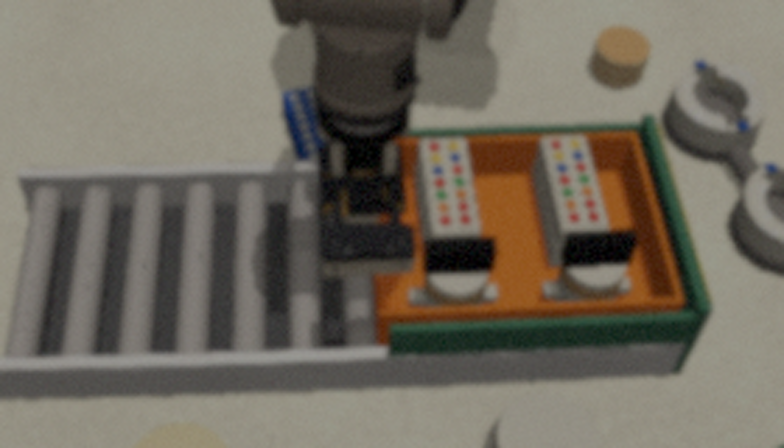

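Run:
```python
from tray import *
print(r.movel([.60,-.010,.082-OZ],.01,stop_force=15)); st("c")
r.pause(.5); st("hold")
p=r.state()["tool_pos"]; print(r.movel([p[0],p[1]+.01,p[2]],.005,stop_force=10)); st("d"); r.pause(.5); st("hold")
p=r.state()["tool_pos"]; r.movel([p[0],p[1]-.06,p[2]],.04); r.movel([p[0],p[1]-.06,.2],.2)
r.move_pose([.45,-.2,.30],down(np.pi/2)); r.pause(.5)
for n in ("side","scene"):
    c=cam(n); t=topdown(c,.105,.46,.76,-.1,.3,.0005); cv2.imwrite(f"pics/h_{n}.png",t)
    im=c["bgr"]; b=(180,340,150,430) if n=="scene" else (100,250,230,410)
    cv2.imwrite(f"pics/i_{n}.png",cv2.resize(im[b[0]:b[1],b[2]:b[3]],None,fx=2.8,fy=2.8,interpolation=cv2.INTER_CUBIC))
```

```text
True
c 111.5 [ 0.5995 -0.033   0.0492] yaw -0.0 w 0.0001 F [-0.5 -0.6  1.3] T [-0.37 -0.02 -0.04]
hold 112.0 [ 0.5992 -0.033   0.0487] yaw -0.0 w 0.0005 F [ 1.4 -2.4  0.8] T [-0.39 -0.06 -0.05]
True
d 112.8 [ 0.5991 -0.0332  0.0485] yaw -0.0 w 0.0004 F [ 0.  -1.7  1. ] T [-0.28 -0.   -0.02]
hold 113.3 [ 0.5992 -0.0335  0.0484] yaw -0.0 w 0.0004 F [ 0.1 -0.3 -0.1] T [-0.1   0.01  0.01]
```

View pics/h_scene.png

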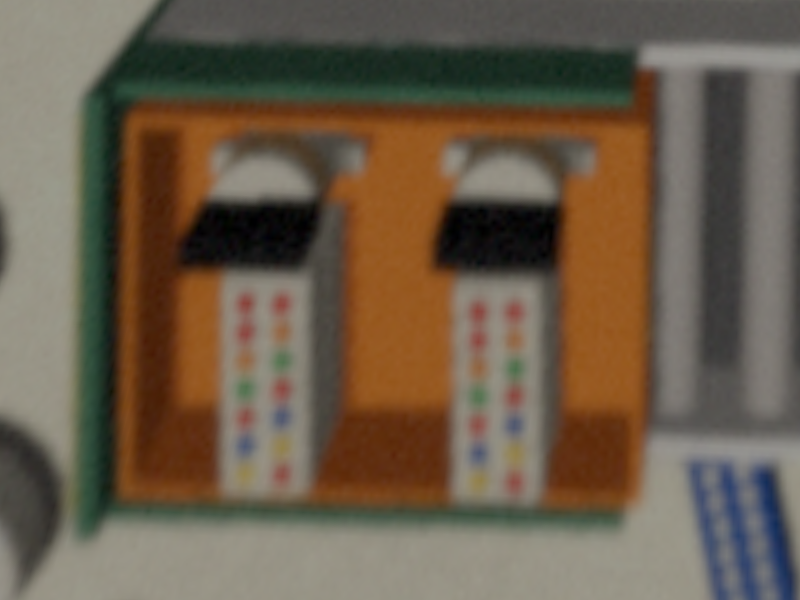

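View pics/i_side.png

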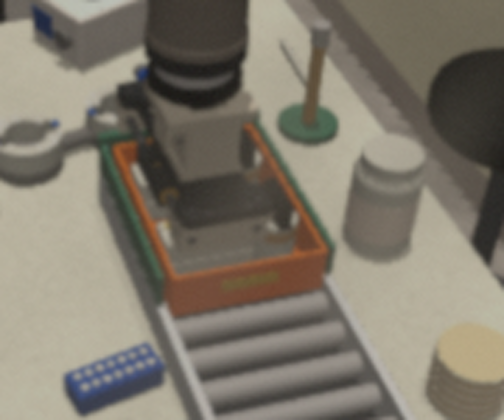

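View pics/i_scene.png

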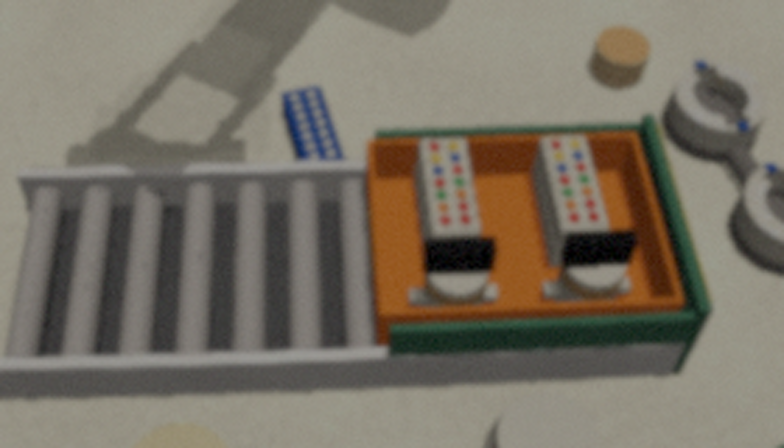

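Run:
```python
from tray import *
def m():
    c=cam("scene"); t=topdown(c,.105,.52,.68,-.06,.02,.00025)
    h=cv2.cvtColor(t,cv2.COLOR_BGR2HSV); o=((h[...,0]<18)&(h[...,1]>150)).sum(1); return np.median(.02-o*.00025)
def m2():
    c=cam("scene"); t=topdown(c,.105,.52,.68,-.1,.02,.00025); return t
a=m(); i1=m2(); r.pause(1.5); b=m(); i2=m2(); print("tote -y rim",a,b, np.abs(i1.astype(int)-i2).mean())
st("")
r.job_done()
```

```text
tote -y rim -0.023500000000000004 -0.023500000000000004 1.4442765210608424
 119.8 [ 0.45 -0.2   0.3 ] yaw 90.0 w 0.0007 F [-0.3 -0.   0.3] T [-0.    0.01 -0.03]
the job is handed in; nothing more can be done
```

I finished the job and handed it in at 119.8 s; no verdict comes back. Both cartridges were turned 60° out of their sockets and put in the tote, together with all four used trays in two stacks of two. The tote was then pushed along the rollers until it met the buffer.

**Last checks**
- **Tote position:** the buffer stopped it three times, each within 0.5 mm of the same place. In the picture it stands about 9 mm out of the bay cheeks, where fully home should show 10 mm. Its rim position was the same before and after a 1.5 s wait.
- **Load:** the last picture shows both cartridges upright and the two stacks flat in the tote. The lower two trays are hidden, but I saw them flat before stacking on them. No coloured-dot tray was left on the bench in the wrist camera's view.
- **Left alone:** the blue tray and the tan dishes looked undisturbed in the last picture. The black dishes are outside that crop and were last seen undisturbed before the tote was pushed. I judged these by eye and did not measure them.

**What went wrong or disagreed**
- **Finger length:** the real fingertips sit about 32 mm short of the reported tool point. My first grasp of filter_a closed on air because of this. I found the offset by touching the bench and corrected for it.
- **A tilted tray:** one tray was let go too high after a false force stop and came to rest tilted, with one end high against the tote's near wall. Pressing on it did not help, so I picked it up again and set it flat.

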